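Load the juice press and shut its feed hatch

TASK

Tip all the clementines from the scoop into the tilted-out feed hatch of the juice press and stand the empty scoop upright on the counter. With the fruit in it, push the hatch fully shut until its catch snaps home, and do not shift or knock over the cups, bottles and other things on the counter.

Things in the scene. Friction and masses are not known exactly. Their poses are not given: they have to be found in the camera images.
- scoop: Steel scoop with four clementines, 110 x 110 mm, floor 3 mm, back and side walls 36 mm high, 4 mm thick. Origin: centre of its underside; +x points out of the open nose, where a lip 7 mm above the underside holds the fruit (nose tipped 35 deg down it rolls out; 45 to 50 deg empties it). A black handle bar over it runs along x from a 30 mm wide post on the back wall. 180 g, full 400 g.
- scoop_grip (a point): Grip point in the middle of the scoop's handle: the bar there is 14 mm thick (across the scoop's y axis), 20 mm high (75 to 95 mm above the underside) and 75 mm long (scoop x -55 to +20 mm); this point is at scoop x -20 mm, y 0, 85 mm above the underside.
- scoop_nose (a point): Middle of the top of the scoop's pouring lip: scoop x +55 mm, y 0, 7 mm above the underside.
- press: Juice press, a black cabinet 280 mm wide, 240 mm deep, 270 mm high (a clear dome set back on top reaches 330 mm), fixed to the counter. Origin: at counter height below the middle of its front face; its +x axis points from the front face into the cabinet, y along its width, z up.
- hatch_hinge (a point): Middle of the feed hatch's hinge line, 50 mm above the counter in the plane of the press's front face; the line runs along the press's y axis. Its x and z axes turn with the hatch; closed, they equal the press's axes.
- hatch_rim (a point): Middle of the hatch's top outer edge. The hatch front is an aluminium panel 244 mm wide, 170 mm high from the hinge line, 12 mm thick, its outer face 12 mm in front of the hinge line. Behind it hangs an open-topped white pocket.
- hatch_pocket (a point): Middle of the pocket's floor, 55 mm behind the hinge line and 6 mm above it when shut; axes turn with the hatch (x into the press, z up when shut). Pocket: inside 216 mm wide (y), 110 mm front to back (x); side and back walls reach 120 mm from the hinge line, the front panel 170 mm. Tilted out, it is filled from above between the panel's top edge and the back wall.
- hatch (a joint): Hinge of the feed hatch (rad): 0 is fully shut on its catch, up to 0.8 tilted out towards the front. It stays where it is left; about 0.12 rad short of shut it meets a roller catch that takes a push of some 8 to 15 N near the rim, and snaps home below about 0.05.
- fruit0_center (a point): Centre of a clementine, an orange ball 46 mm in diameter, 55 g, lying in the scoop at the start.
- fruit1_center (a point): Centre of a clementine, an orange ball 46 mm in diameter, 55 g, lying in the scoop at the start.
- fruit2_center (a point): Centre of a clementine, an orange ball 46 mm in diameter, 55 g, lying in the scoop at the start.
- fruit3_center (a point): Centre of a clementine, an orange ball 46 mm in diameter, 55 g, lying in the scoop at the start.
- cup: White mug, 80 mm wide, 65 mm high; a bystander standing on the counter. Origin: centre of its underside.
- pitcher: Steel milk pitcher, 84 mm wide, 100 mm high, handle at its +y; a bystander standing on the counter. Origin: centre of its underside.
- syrup: Amber syrup bottle, 68 mm wide, 240 mm high; a bystander standing on the counter. Origin: centre of its underside.
- tamper: Dark steel tamper, 58 mm wide, 90 mm high; a bystander standing on the counter. Origin: centre of its underside.
- jar: Glass jar with lid, 80 mm wide, 90 mm high; a bystander standing on the counter. Origin: centre of its underside.
- tumbler: Glass tumbler, 68 mm wide, 100 mm high; a bystander standing on the counter. Origin: centre of its underside.
Things that resemble listed ones, but are neither listed nor needed, are in the scene too. Leave any black look-alike of the part that bears fruit3_center alone.

How it is judged:
By the outcome, as a careful person would: the job done as asked, in the order asked, and still so for the second after the job is handed in, with the robot touching nothing.
It also fails if it takes over 72 s, if anything falls off the work surface, if the arm or the gripper's body presses on something with over 40 N, if the wrist force passes 120 N, or if a joint passes its speed limit or range.

ROBOT

A 7-joint arm with a two-finger parallel gripper is mounted at the origin on the work surface. World frame = base frame: x ahead of the robot, y to its left, z up, the work surface at z = 0. Lengths are in mm, angles in rad, forces in N, time in s.
With the tool pointing down it reaches from about 400 to 875 mm from the base axis. Payload 19.3 kg.
Tool frame: the origin (TCP) lies at the very end of the fingers, on their centre line; the grasp point (between the pads) lies 19 mm behind it (grip_point_offset is the z of the grasp point in the tool frame, in mm); z points along the fingers, y is the line along which they close (so a half turn about z gives the same grasp; the last joint's range is limited). The gripper opens to 85 mm and grips with 20 to 120 N. Pads are 22 mm wide; open, the fingers measure 114 mm over their backs; the gripper's body (76 mm by 85 mm) begins 54 mm behind the grasp point. The pads swing forward as they close: fully open they stand 13 mm farther back than shut.
Start: joints at [1.145, 0.521, -0.036, 1.599, 0.021, 1.021, -0.113], TCP at [217.685, -585.857, 231.291] pointing down, gripper open.
Joint ranges: [-2.91, 2.91], [-0.3, 2.13], [-1.5, 1.42], [0.17, 2.43], [-1.26, 4.41], [0.16, 1.93], [-2.52, 2.52]. Speed limits (rad/s): [1.89, 1.89, 2.39, 2.39, 3.01, 3.01, 3.01].

INTERFACE

Orientations are given as a 3x3 rotation matrix whose columns are the frame's x, y, z axes.
In Python, from workcell import movep, movel, goto_joints, open_gripper, clamp, wait, inverse_kinematics, read_state, camera, PlanningError, finish_job, grip_point_offset gives the robot as it stands. Calls block until the motion is done:
- movep(position, orientation): joint-space move of the TCP to a pose.
- movel(position, frame=None, max_speed=150, guard=None): straight line of the TCP; frame=None keeps the orientation; max_speed is the mean speed in mm/s. With guard (N) it stops when the force on the tool has changed by that much, and returns True; else False.
- goto_joints(angles): joint-space move.
- open_gripper() and clamp(): open the fingers fully, or close them until they stop; the grip force is fixed at half the most.
- wait(seconds).
- inverse_kinematics(position, orientation): joint angles nearest the present ones, or None.
- read_state(): the state.
- camera(name): name is "side" or "top"; returns a dict with "image" (420x560x3 uint8, blue, green, red), "range_z" (420x560 float32, mm along the optical axis (not along the pixel's ray), 0 where there is no reading), "fx", "fy", "cx", "cy" (pixels), "dist_coeffs" ([k1, k2, p1, p2, k3] as OpenCV has them; the pictures are not rectified), "cam_to_world" (4x4, takes a point from camera to world coordinates). Camera axes: x right, y up, looking along -z (the intrinsics and any distortion apply to the point x, -y, -z); pixel columns grow to the right and rows downward; lengths in mm; the calibration is good to about 2 mm. A picture is of the moment at which its call begins.
A pose or a line that the arm cannot do raises PlanningError and nothing moves.
- finish_job(): hands the job in; it is judged then, once.
The state is a dict: "time": time; "qpos": joint angles; "qvel": joint speeds; "joint_efforts": joint torques, N m; "eef_pos": TCP position; "tool_rot": TCP orientation; "ft_force": force on the tool from outside, world axes, zero at the start; "torque": the same for the moment, N m; "finger_gap": finger opening in mm; "gripper_force": force on a finger pad.
Only numpy, scipy, OpenCV 4.12 (cv2) and the standard library are available. Lean on these libraries where they do the work, as an engineer would, in place of code of your own. Each camera call takes 0.05 s, during which the arm holds its last target. There are 200 camera calls.

## Working session

There is one attempt and no reset: what is moved stays moved. The work goes in short steps, each a Python script; the robot and the scene stay as the last script left them, time stands still between calls to the robot, and variables do not carry over. Pictures are saved under pics/ and viewed, at most 10 in all, crops included, and the job is handed in when it is done.

```bash
ls; mkdir -p pics; cat > h.py <<'E'
import numpy as np, cv2
from workcell import *
def cloud(c):
    h,w=c["range_z"].shape
    K=np.array([[c["fx"],0,c["cx"]],[0,c["fy"],c["cy"]],[0,0,1.]])
    v,u=np.mgrid[:h,:w]
    p=cv2.undistortPoints(np.stack([u,v],-1).reshape(-1,1,2).astype(np.float64),K,np.array(c["dist_coeffs"],float)).reshape(h,w,2)
    z=c["range_z"].astype(float)
    P=np.stack([p[...,0]*z,-p[...,1]*z,-z,np.ones_like(z)],-1)@np.array(c["cam_to_world"]).T
    P=P[...,:3]; P[z==0]=np.nan
    return P
E
python3 - <<'E'
from h import *
for n in("top","side"):
    c=camera(n); cv2.imwrite(f"pics/{n}0.png",c["image"]); np.savez(f"{n}0.npz",P=cloud(c),im=c["image"])
    print(n,np.round(c["cam_to_world"],3).tolist(),c["fx"])
s=read_state();print(s["time"],s["tool_rot"],grip_point_offset)
E
```

```text
pics
top [[0.008, 0.997, -0.082, 438.398], [-1.0, 0.006, -0.015, 56.794], [-0.014, 0.082, 0.997, 1435.793], [0.0, 0.0, 0.0, 1.0]] 399.5682891160953
side [[-0.998, 0.034, -0.052, 470.743], [-0.061, -0.685, 0.726, 1042.751], [-0.011, 0.728, 0.685, 1083.024], [0.0, 0.0, 0.0, 1.0]] 489.34015174602183
0.1 [[ 9.37385249e-01  3.48293987e-01 -4.39741262e-04]
 [ 3.48294250e-01 -9.37384825e-01  8.97524259e-04]
 [-9.96044828e-05 -9.94485354e-04 -9.99999501e-01]] -18.700000000000003
```

View pics/top0.png

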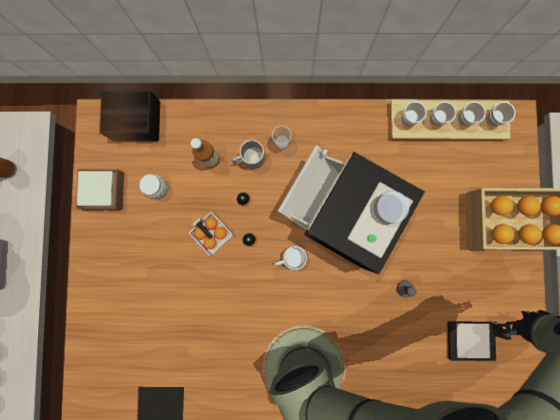

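View pics/side0.png

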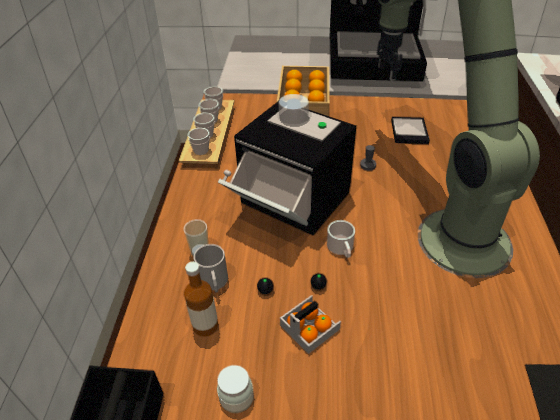

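Top view: scoop around (210,233), press with hatch open on its left (front edge from about (352,153) to (305,232)), mug (293,258), pitcher (251,155), syrup (205,155), tumbler (282,137), jar (153,186), tamper (406,289). Two black balls sit at (243,199) and (249,240). The side view agrees. Next I'll fit poses from the clouds.

```bash
cat > m.py <<'E'
from h import *
T=np.load("top0.npz");S=np.load("side0.npz")
for n,D,(u0,u1,v0,v1) in(("top",T,(180,240,205,262)),("side",S,(270,350,285,355))):
    P=D["P"][v0:v1,u0:u1].reshape(-1,3);im=D["im"][v0:v1,u0:u1]
    hsv=cv2.cvtColor(im,cv2.COLOR_BGR2HSV).reshape(-1,3)
    h=P[(P[:,2]>80)&(P[:,2]<110)]
    r=cv2.minAreaRect(h[:,:2].astype(np.float32));print(n,"handle",len(h),r,np.percentile(h[:,2],[5,50,95]))
    w=P[(P[:,2]>12)&(P[:,2]<60)]
    r=cv2.minAreaRect(w[:,:2].astype(np.float32));print("walls",r,len(w)); print(cv2.boxPoints(r).round(0).tolist())
    # height profile along the handle frame
    sat=(hsv[:,1]<60)&(P[:,2]>28)&(P[:,2]<42); q=P[sat]; r=cv2.minAreaRect(q[:,:2].astype(np.float32)); print("rim",sat.sum(),r,cv2.boxPoints(r).round(0).tolist())
    print("counter z",np.nanmedian(P[P[:,2]<8,2]))
def pp(D,u,v):return D["P"][v,u].round(0)
# press top plane (z~270)
P=T["P"].reshape(-1,3);q=P[(abs(P[:,2]-270)<8)]
r=cv2.minAreaRect(q[:,:2].astype(np.float32));print("press top",len(q),r,cv2.boxPoints(r).round(1).tolist(),np.median(q[:,2]))
for n,D in(("top",T),("side",S)):
    P=D["P"].reshape(-1,3)
    for name,(u,v) in dict(cup=(293,258),pitcher=(251,155),syrup=(205,155),tumbler=(282,137),jar=(153,186),tamper=(406,289),b1=(243,199),b2=(249,240),b=(303,365)).items():
        if n=="top":print(name,pp(T,u,v))
for n,(a) in dict(top=T,).items():
    for uv in [(324,150),(283,212),(330,157),(310,190),(342,160),(304,222),(300,195)]:print(uv,pp(a,*uv))
for uv in [(224,182),(304,215),(260,200),(270,185),(230,172)]:print("side",uv,pp(S,*uv))
big=np.vstack([cv2.resize(T["im"][200:265,180:260],(640,520),interpolation=cv2.INTER_CUBIC)])
cv2.imwrite("pics/crop1.png",np.hstack([cv2.resize(T["im"][205:265,180:240],(400,400),interpolation=2),cv2.resize(S["im"][285:360,270:345],(400,400),interpolation=2)]))
E
python3 m.py
```

```text
top handle 114 ((481.5752258300781, 339.99969482421875), (74.34647369384766, 29.51612091064453), 47.831787109375) [85.41154581 94.65601879 99.26049491]
walls ((467.4757995605469, 329.48291015625), (110.3447265625, 110.0284423828125), 43.7590446472168) 674
[[390.0, 331.0], [466.0, 252.0], [545.0, 328.0], [469.0, 407.0]]
rim 115 ((467.4215393066406, 329.444580078125), (109.56397247314453, 109.86546325683594), 43.40550994873047) [[390.0, 332.0], [465.0, 252.0], [545.0, 327.0], [469.0, 407.0]]
counter z 0.49769162394625255
side handle 249 ((481.5198974609375, 339.9041748046875), (77.4657974243164, 31.448638916015625), 50.70988845825195) [82.20252574 93.59794459 97.28526124]
walls ((477.6536865234375, 300.15472412109375), (149.0138397216797, 211.73912048339844), 17.52129364013672) 1361
[[375.0, 379.0], [438.0, 177.0], [581.0, 222.0], [517.0, 424.0]]
rim 282 ((478.17755126953125, 301.313232421875), (141.336669921875, 208.41244506835938), 19.37840461730957) [[377.0, 376.0], [446.0, 180.0], [579.0, 226.0], [510.0, 423.0]]
counter z 0.16056240551222345
press top 6534 ((419.27886962890625, -193.33230590820312), (588.1608276367188, 757.91015625), 14.559849739074707) [[39.400001525878906, 99.5], [229.89999389648438, -634.0], [799.2000122070312, -486.20001220703125], [608.5999755859375, 247.39999389648438]] 270.8495979113054
cup [381.  39.   7.]
pitcher [752. 194.   4.]
syrup [718. 329. 156.]
tumbler [817.  81.  11.]
jar [625. 520.  88.]
tamper [ 282. -343.   63.]
b1 [586. 215.  47.]
b2 [443. 192.  50.]
b [ 81.  11. 242.]
(324, 150) [726. -54. 200.]
(283, 212) [532.  73. 175.]
(330, 157) [714. -78. 152.]
(310, 190) [609. -15. 123.]
(342, 160) [ 736. -138.   -2.]
(304, 222) [500.   7. 188.]
(300, 195) [590.  19. 148.]
side (224, 182) [726. -25. 182.]
side (304, 215) [493.   1.  87.]
side (260, 200) [615.  40. 176.]
side (270, 185) [ 605. -128.   89.]
side (230, 172) [711. -53. 197.]
```

View pics/crop1.png

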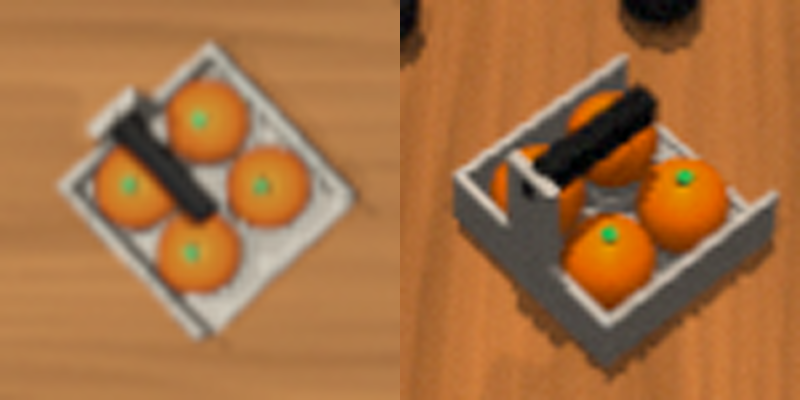

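The crop shows the post on the upper-left (top view) wall, so the nose faces lower right (world -x,-y). The scoop fit is centre (467.5,329.5), yaw about -136.4°, and its 110 × 110 size matches. Next: press pose and hatch angle.

```bash
cat > m2.py <<'E'
from h import *
from scipy.ndimage import label
T=np.load("top0.npz");S=np.load("side0.npz")
P=T["P"];m=(abs(P[...,2]-270)<8)&(P[...,0]>300)&(P[...,0]<800)&(P[...,1]<150)&(P[...,1]>-360)
L,n=label(m,np.ones((3,3)));k=L[250,345] if L[250,345] else np.argmax(np.bincount(L.ravel())[1:])+1
q=P[L==k];r=cv2.minAreaRect(q[:,:2].astype(np.float32));B=cv2.boxPoints(r);print(len(q),r,B.round(1).tolist(),q[:,2].mean())
# front edge: two corners with the largest y+0.5x
o=np.argsort(-(B@[.5,.86]));F=B[o[:2]].mean(0);Bk=B[o[2:]].mean(0)
ax=(Bk-F)/np.linalg.norm(Bk-F);yaw=np.arctan2(ax[1],ax[0]);print("front mid",F,"yaw",np.degrees(yaw),"depth",np.linalg.norm(Bk-F))
ay=np.array([-ax[1],ax[0]])
np.savez("press.npz",F=F,yaw=yaw)
for n,D in(("top",T),("side",S)):
    Q=D["P"].reshape(-1,3);X=(Q[:,:2]-F)@ax;Y=(Q[:,:2]-F)@ay;Z=Q[:,2]
    for y0 in(-115,-90,-60,0,60,90,115):
        s=(abs(Y-y0)<5)&(X>-190)&(X<20)&(Z>5)
        b=sorted({(int(round(a/8)*8),int(round(z/8)*8)) for a,z in zip(X[s],Z[s])})
        print(n,y0,b)
E
python3 m2.py
```

```text
6472 ((529.187744140625, -169.8783416748047), (243.5421905517578, 280.6233215332031), 60.14677429199219) [[346.8999938964844, -205.60000610351562], [590.2999877929688, -345.29998779296875], [711.5, -134.10000610351562], [468.1000061035156, 5.599999904632568]] 271.18643329885884
front mid [589.8029   -64.265854] yaw -119.8532 depth 243.54218
top -115 [(-152, 8), (-144, 8), (-136, 8), (-104, 8), (-104, 176), (-104, 184), (-96, 176), (-96, 184), (-88, 168), (-88, 176), (-80, 152), (-80, 160), (-80, 168), (-72, 144), (-72, 152), (-72, 160), (-64, 136), (-64, 144), (-64, 152), (-56, 120), (-56, 128), (-56, 144), (-56, 152), (-56, 160), (-48, 8), (-48, 112), (-48, 120), (-48, 136), (-48, 152), (-48, 160), (-40, 8), (-40, 104), (-40, 112), (-40, 136), (-40, 152), (-40, 168), (-32, 96), (-32, 104), (-32, 120), (-32, 152), (-32, 160), (-32, 168), (-32, 176), (-24, 80), (-24, 88), (-24, 104), (-24, 120), (-24, 152), (-24, 176), (-24, 184), (-16, 72), (-16, 80), (-16, 112), (-16, 136), (-16, 160), (-16, 184), (-8, 56), (-8, 64), (-8, 96), (-8, 120), (-8, 144), (-8, 168), (-8, 184), (-8, 192), (
[... 7009 characters left out ...]
, 64), (8, 72), (8, 240), (8, 248), (8, 256), (8, 264), (8, 272), (16, 64), (16, 72), (16, 216), (16, 264), (16, 272)]
side 115 [(-112, 176), (-112, 184), (-104, 176), (-104, 184), (-96, 184), (-88, 152), (-88, 176), (-88, 184), (-80, 184), (-80, 192), (-80, 200), (-72, 128), (-72, 184), (-72, 200), (-56, 104), (-56, 152), (-56, 160), (-48, 160), (-40, 168), (-32, 80), (-32, 160), (-32, 176), (-24, 184), (-16, 168), (-16, 184), (-8, 48), (-8, 184), (-8, 192), (0, 8), (0, 24), (0, 200), (0, 240), (0, 248), (0, 256), (0, 264), (0, 272), (8, 8), (8, 16), (8, 24), (8, 32), (8, 208), (8, 224), (8, 240), (8, 248), (8, 256), (8, 264), (8, 272), (16, 208), (16, 216), (16, 224), (16, 264), (16, 272)]
```

```bash
cat >> h.py <<'E'
def Rz(a):c,s=np.cos(a),np.sin(a);return np.array([[c,-s,0],[s,c,0],[0,0,1.]])
def Ry(a):c,s=np.cos(a),np.sin(a);return np.array([[c,0,s],[0,1,0],[-s,0,c]])
SC=np.array([467.5,329.5,0.]);SY=np.radians(-136.4)
F=np.array([589.0,-66.0,0]);PY=np.radians(-119.85)   # press: front fit corrected ~2 mm for edge bleed
def press(x,y,z):return F+Rz(PY)@np.array([x,y,z])
def tool(pos,yaw,pitch,p,flip):      # scoop origin pose -> TCP pose
    R=Rz(yaw)@Ry(pitch);Rt=R@Ry(p)@np.diag([1,-1,-1.] if flip==0 else [-1,1,-1.])
    return pos+R@np.array([-20,0,85.])+Rt@np.array([0,0,18.7]),Rt
def pour(pitch,p,flip,n=(-66,0,210)):  # nose held at a press-frame point
    R=Rz(PY)@Ry(pitch);return tool(press(*n)-R@np.array([55,0,7.]),PY,pitch,p,flip)
E
python3 - <<'E'
from h import *
for flip in(0,1):
  for p in(0,-15,-30,-45):
    p_=np.radians(p);o=[]
    o.append(inverse_kinematics(*tool(SC,SY,0,p_,flip)));o.append(inverse_kinematics(*tool(SC+[0,0,230],SY,0,p_,flip)))
    for a in(0,20,40,52):o.append(inverse_kinematics(*pour(np.radians(a),p_,flip)))
    print(flip,p,[None if q is None else np.round(q,2).tolist() for q in o])
print(read_state()["qpos"])
E
```

```text
0 0 [[-0.04, 0.95, -1.07, 1.77, 0.97, 1.05, 0.85], [0.06, 0.7, -1.27, 1.57, 0.67, 1.38, 1.05], [0.5, 0.85, -1.28, 1.41, 0.81, 1.46, 1.87], [0.78, 0.73, -1.27, 1.6, 0.54, 1.05, 2.1], [1.08, 0.84, -1.43, 1.75, 0.38, 0.78, 2.34], [0.13, 0.48, 0.28, 1.87, -1.24, 1.12, -2.51]]
0 -15 [[-0.05, 1.18, -1.28, 1.55, 0.98, 1.51, 0.88], [-0.07, 0.85, -1.28, 1.36, 0.67, 1.72, 1.04], [0.34, 0.93, -1.28, 1.27, 0.94, 1.78, 1.81], [0.61, 0.77, -1.27, 1.48, 0.71, 1.35, 1.95], [0.9, 0.69, -1.27, 1.66, 0.4, 0.96, 2.25], [1.1, 0.82, -1.43, 1.74, 0.39, 0.83, 2.34]]
0 -30 [[-0.15, 1.29, -1.28, 1.32, 0.91, 1.8, 0.94], [-0.31, 0.83, -0.87, 1.17, 0.43, 1.89, 1.22], [0.08, 0.88, -0.86, 1.14, 0.82, 1.87, 1.92], [0.45, 0.85, -1.28, 1.35, 0.86, 1.67, 1.86], [0.74, 0.71, -1.27, 1.55, 0.61, 1.24, 2.06], [0.92, 0.68, -1.27, 1.66, 0.42, 1.0, 2.25]]
0 -45 [[-0.36, 1.24, -0.87, 1.09, 0.59, 1.89, 1.16], None, [-0.27, 0.89, -0.24, 1.04, 0.61, 1.91, 2.13], [0.24, 0.86, -1.07, 1.23, 0.87, 1.86, 1.89], [0.58, 0.78, -1.27, 1.44, 0.77, 1.54, 1.93], [0.76, 0.71, -1.27, 1.56, 0.63, 1.28, 2.06]]
1 0 [[-0.32, 0.75, -0.59, 1.79, 0.
[... 448 characters left out ...]
 0.45, -0.59, 1.67, -0.18, 0.87, -0.41], [0.72, 0.47, -0.68, 1.76, -0.43, 0.79, -0.11]]
1 -30 [[-0.41, 1.01, -0.59, 1.33, 0.42, 1.48, -1.87], [-0.29, 0.85, -0.92, 1.16, 0.46, 1.91, -1.95], [-0.14, 0.78, -0.38, 1.16, 0.55, 1.71, -1.05], [0.12, 0.6, -0.53, 1.37, 0.41, 1.39, -0.98], [0.37, 0.47, -0.56, 1.57, 0.12, 1.06, -0.7], [0.52, 0.44, -0.57, 1.67, -0.13, 0.91, -0.43]]
1 -45 [[-0.5, 1.14, -0.51, 1.1, 0.35, 1.78, -1.81], None, [-0.25, 0.9, -0.29, 1.03, 0.63, 1.92, -1.03], [-0.04, 0.69, -0.43, 1.25, 0.52, 1.63, -1.03], [0.25, 0.54, -0.58, 1.46, 0.36, 1.3, -0.91], [0.37, 0.46, -0.54, 1.57, 0.15, 1.09, -0.7]]
[ 1.14481107  0.52196648 -0.03630029  1.5998959   0.02122023  1.02111497
 -0.11280958]
```

```bash
python3 - <<'E'
from h import *
p=np.radians(-15)
D=np.diag([1,-1,-1.])
s=read_state()
movel([217.7,-585.9,440],max_speed=300)
m=tool(SC+[0,0,330],SY,0,p,1)
mid=(np.array([430,-80,500.]),m[1])
print(inverse_kinematics(*mid) is not None,inverse_kinematics(*m) is not None)
movep(*mid); print(read_state()["time"],read_state()["eef_pos"])
movep(*tool(SC+[0,0,150],SY,0,p,1)); print(read_state()["time"],read_state()["eef_pos"])
c=camera("top");cv2.imwrite("pics/t2.png",c["image"][120:300,150:350])
t,R=tool(SC,SY,0,p,1)
print(movel(t,frame=R,max_speed=120,guard=8),t,read_state()["eef_pos"],read_state()["ft_force"])
E
```

```text
True True
2.95 [430.03268497 -80.93799732 499.77783511]
4.8 [479.33537309 339.11377048 217.52584763]
False [478.47850615 339.95469011  66.93718705] [478.74572088 340.21456887  67.62449199] [-0.00522578  0.11082752 -1.11574096]
```

```bash
python3 - <<'E'
from h import *
p=np.radians(-15)
f0=read_state()["ft_force"].copy() if hasattr(read_state()["ft_force"],'copy') else np.array(read_state()["ft_force"])
clamp();s=read_state();print(s["time"],s["finger_gap"],s["gripper_force"],np.array(s["ft_force"])-f0)
t,R=tool(SC,SY,0,p,1)
movel(t+[0,0,60],frame=R,max_speed=80);s=read_state();print(s["time"],s["finger_gap"],np.array(s["ft_force"])-f0)
movel(t+[0,0,240],frame=R,max_speed=150)
c=camera("side");cv2.imwrite("pics/s3.png",c["image"][120:420,160:460])
n0=(-66,0,215)
a,b=tool(press(-220,0,240),PY,0,p,1)
movel(a,frame=b,max_speed=130)
movel(pour(0,p,1,n0)[0],frame=pour(0,p,1,n0)[1],max_speed=120)
s=read_state();print(s["time"],s["finger_gap"],s["eef_pos"],pour(0,p,1,n0)[0])
c=camera("side");cv2.imwrite("pics/s4.png",np.hstack([cv2.imread("pics/s3.png"),c["image"][60:360,160:460]]));P=cloud(c);np.savez("s4.npz",P=P,im=c["image"])
c=camera("top");np.savez("t4.npz",P=cloud(c),im=c["image"])
E
```

```text
6.9 13.24515698826107 60.048789381980896 [-0.7139433   1.14941112  1.45308792]
7.8 12.843483990845531 [-0.01408259  0.22666492 -3.14346183]
12.7083 12.895665295833725 [656.98817053  52.94404832 275.12269844] [656.77110013  52.09592043 274.93718705]
```

View pics/s4.png

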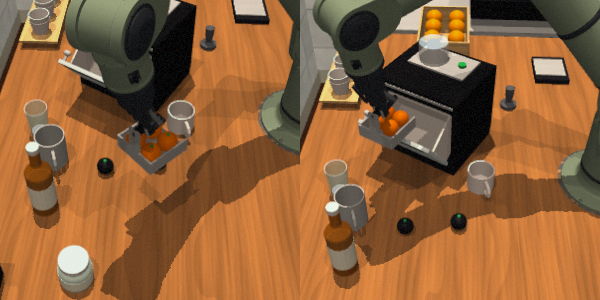

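The fruit is all still in the scoop, which now hovers with its nose over the hatch. In the picture it looks left of centre at (385,125), so I'll check the lateral position with the clouds before pouring.

```bash
python3 - <<'E'
from h import *
for n in("s4","t4"):
    D=np.load(n+".npz");Q=(D["P"].reshape(-1,3)-F)@Rz(PY);im=D["im"].reshape(-1,3).astype(int)
    sat=im.max(1)-im.min(1)
    s=(Q[:,0]>-230)&(Q[:,0]<-40)&(abs(Q[:,1])<130)&(Q[:,2]>190)&(Q[:,2]<300)
    st=s&(sat<40)&(Q[:,2]>222)&(Q[:,2]<256)
    o=s&(im[:,2]>150)&(im[:,0]<60)
    print(n,"steel",st.sum(),np.percentile(Q[st],[1,5,50,95,99],axis=0).round(0).tolist(),"orange",o.sum(),np.percentile(Q[o],[2,50,98],axis=0).round(0).tolist() if o.sum() else "")
    r=s&(Q[:,2]<204)&(Q[:,0]>-130); print(np.percentile(Q[r],[2,50,98],axis=0).round(0).tolist())
    for a in range(-130,131,20):
        k=(abs(Q[:,1]-a)<10)&(Q[:,0]>-125)&(Q[:,0]<-85)&(Q[:,2]>150)&(Q[:,2]<197);print(a,k.sum(),end=" ")
    print()
E
```

```text
s4 steel 508 [[-179.0, -58.0, 222.0], [-178.0, -57.0, 224.0], [-172.0, -32.0, 236.0], [-82.0, 51.0, 248.0], [-68.0, 53.0, 255.0]] orange 277 [[-145.0, -39.0, 240.0], [-100.0, -23.0, 250.0], [-71.0, 16.0, 258.0]]
[[-85.0, 102.0, 192.0], [-77.0, 110.0, 196.0], [-69.0, 119.0, 201.0]]
-130 28 -110 37 -90 39 -70 32 -50 34 -30 7 -10 0 10 0 30 0 50 0 70 0 90 0 110 21 130 0 Traceback (most recent call last):
  File "<stdin>", line 8, in <module>
    return _quantile_unchecked(
        a, q, axis, out, overwrite_input, method, keepdims, weights)
    return _ureduce(a,
                    func=_quantile_ureduce_func,
    ...<5 lines>...
                    overwrite_input=overwrite_input,
                    method=method)
    r = func(a, **kwargs)
    result = _quantile(arr,
                       quantiles=q,
    ...<2 lines>...
                       out=out,
                       weights=wgt)
    slices_having_nans = np.isnan(arr[-1, ...])
                                  ~~~^^^^^^^^^
IndexError: index -1 is out of bounds for axis 0 with size 0
```

The scoop is centred (y -58 to 53, nose at press x about -68), as intended. Pouring.

```bash
python3 - <<'E'
from h import *
p=np.radians(-15)
for d,v in((12,50),(24,50),(33,40),(38,25),(43,25),(48,25),(52,30)):
    t,R=pour(np.radians(d),p,1,(-68,0,212)); movel(t,frame=R,max_speed=v)
wait(0.8)
s=read_state();print(s["time"],s["finger_gap"],s["ft_force"])
c=camera("side");im1=c["image"][80:330,200:400];np.savez("s5.npz",P=cloud(c),im=c["image"])
c=camera("top");im2=c["image"][120:290,250:420]
cv2.imwrite("pics/p5.png",np.hstack([cv2.resize(im1,(400,500)),cv2.resize(im2,(400,500))]))
E
```

```text
16.9083 13.029069306027278 [ 0.72814674 -0.27001101 -2.07842863]
```

View pics/p5.png

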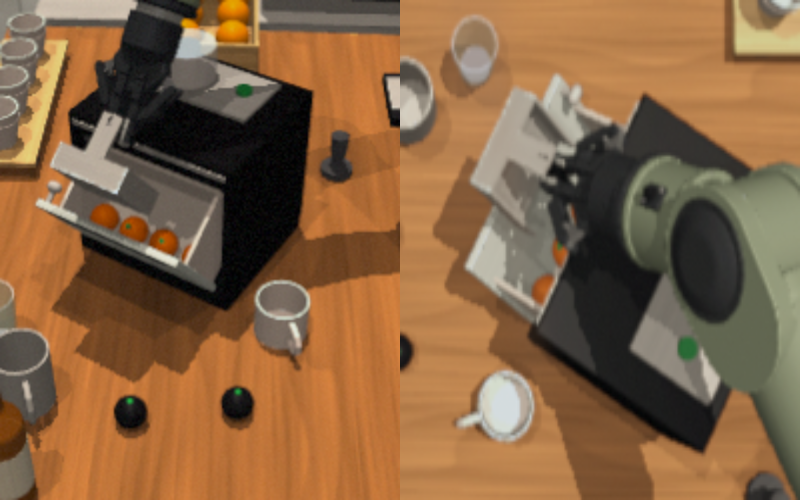

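Three clementines show plainly in the pocket at (105,215), (133,230) and (163,242), with a fourth partly visible at (190,253). The wrist force confirms the scoop is empty. Next: level the scoop and carry it back.

```bash
python3 - <<'E'
from h import *
p=np.radians(-15)
for d,n in((40,(-72,0,235)),(20,(-85,0,262)),(0,(-105,0,275))):
    t,R=pour(np.radians(d),p,1,n); movel(t,frame=R,max_speed=110)
t,R=tool(SC+[0,0,230],SY,0,p,1);movel(t,frame=R,max_speed=200)
movel(tool(SC+[0,0,60],SY,0,p,1)[0],max_speed=150)
s=read_state();print(s["time"],s["finger_gap"],s["ft_force"])
for cn in("side","top"):
    c=camera(cn);Q=(cloud(c)-SC)@Rz(SY);im=c["image"].astype(int);np.savez(cn+"6.npz",P=cloud(c),im=c["image"])
    m=(im.max(2)-im.min(2)<40)&(abs(Q[...,1])<62)&(abs(Q[...,0])<75)&(Q[...,2]>50)&(Q[...,2]<115)
    for lo in range(-70,70,10):
        k=m&(Q[...,0]>lo)&(Q[...,0]<lo+10)
        if k.sum()>3:print(cn,lo,k.sum(),np.percentile(Q[k][:,2],[5,50,95]).round(0),np.percentile(Q[k][:,1],[2,98]).round(0))
cv2.imwrite("pics/s6.png",cv2.resize(np.load("side6.npz")["im"][60:420,160:460],(500,600)))
E
```

```text
21.85 13.22306716644096 [ 0.3592004   0.29839511 -1.19950785]
side -60 340 [ 63.  85. 108.] [-55.  53.]
side -50 49 [ 64.  91. 101.] [-56.  53.]
side -40 95 [61. 72. 97.] [-56.  54.]
side -30 117 [61. 65. 97.] [-56.  53.]
side -20 120 [60. 65. 97.] [-57.  52.]
side -10 133 [60. 65. 95.] [-56.  54.]
side 0 117 [61. 65. 97.] [-56.  46.]
side 10 93 [61. 64. 96.] [-55.  17.]
side 20 91 [60. 64. 91.] [-55.  12.]
side 30 100 [61. 65. 93.] [-55.  13.]
side 40 91 [61. 65. 97.] [-55.  21.]
side 50 73 [61. 67. 95.] [-54.  54.]
top 0 7 [75. 92. 99.] [-52. -49.]
top 10 11 [61. 76. 98.] [-52. -48.]
top 20 17 [61. 67. 96.] [-52. -41.]
top 30 19 [62. 69. 98.] [-54. -38.]
top 40 21 [ 60.  67. 102.] [-52. -36.]
top 50 12 [65. 70. 97.] [-54. -34.]
```

View pics/s6.png

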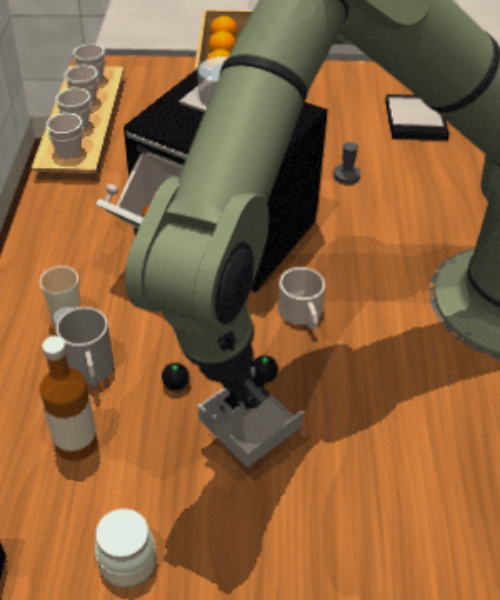

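The scoop is level and empty, with its underside about 60 mm up (rim slightly over 95 mm, as expected). I'll set it down, release, retreat, and check IK for the hatch push.

```bash
cat >> h.py <<'E'
def push(a,th,flip,L=150,d=10):   # TCP pose with the fingertip on the panel's outer face, hatch angle a, tool leaning th
    x=-(12+d);c,s=np.cos(a),np.sin(a)
    R=Rz(PY)@Ry(-th)@np.diag([1,-1,-1.] if flip==0 else [-1,1,-1.])
    return press(x*c-L*s,0,50+x*s+L*c),R
E
python3 - <<'E'
from h import *
p=np.radians(-15)
print(movel(tool(SC+[0,0,-4],SY,0,p,1)[0],max_speed=45,guard=5));s=read_state();print(s["time"],s["eef_pos"],s["ft_force"])
open_gripper()
movel(tool(SC+[0,0,60],SY,0,p,1)[0],max_speed=100)
movel(tool(SC+[0,0,200],SY,0,p,1)[0],max_speed=250)
c=camera("top");np.savez("t7.npz",P=cloud(c),im=c["image"]);c=camera("side");np.savez("s7.npz",P=cloud(c),im=c["image"])
print(read_state()["time"])
for fl in(0,1):
    for th in(30,38,45,60):
        print(fl,th,[None if (q:=inverse_kinematics(*push(a,np.radians(th),fl,d=d))) is None else np.round(q,2).tolist() for a,d in((.645,60),(.645,10),(.3,10),(0,10),(-.1,10))])
E
```

```text
True
23.1667 [478.18631281 339.98111735  66.92484834] [-0.60570205 -0.69083424  8.32943143]
25.425
0 30 [[0.14, 1.13, -1.07, 1.21, 1.05, 1.83, 1.75], [0.21, 1.06, -1.07, 1.29, 1.01, 1.82, 1.76], [0.28, 0.98, -1.07, 1.37, 0.98, 1.8, 1.79], [0.42, 1.03, -1.28, 1.44, 1.08, 1.91, 1.74], [0.45, 1.02, -1.28, 1.47, 1.07, 1.89, 1.75]]
0 38 [[0.01, 1.12, -0.87, 1.12, 0.97, 1.87, 1.81], [0.07, 1.04, -0.87, 1.22, 0.94, 1.86, 1.82], [0.14, 0.96, -0.87, 1.31, 0.91, 1.84, 1.84], [0.29, 0.99, -1.07, 1.39, 1.02, 1.92, 1.79], [0.32, 0.98, -1.07, 1.42, 1.01, 1.91, 1.79]]
0 45 [[-0.12, 1.13, -0.66, 1.04, 0.88, 1.91, 1.88], [-0.06, 1.05, -0.66, 1.15, 0.86, 1.88, 1.88], [0.0, 0.96, -0.66, 1.25, 0.85, 1.86, 1.9], [0.16, 0.97, -0.87, 1.34, 0.95, 1.93, 1.84], [0.18, 0.95, -0.87, 1.38, 0.95, 1.91, 1.84]]
0 60 [[-0.5, 1.23, 0.17, 0.9, 0.44, 1.89, 2.2], [-0.39, 1.12, -0.04, 1.03, 0.6, 1.89, 2.11], [-0.26, 1.03, -0.24, 1.15, 0.73, 1.93, 2.03], [-0.21, 0.97, -0.24, 1.27, 0.74, 1.87, 2.03], [-0.2, 0.95, -0.24, 1.3, 0.75, 1.85, 2.02]]
1 30 [[0.0, 1.0, -0.71, 1.22, 0.8, 1.64, -1.28], [0.07, 0.93, -0.73, 1.3, 0.79, 
[... 156 characters left out ...]
 [[-0.07, 1.06, -0.67, 1.13, 0.84, 1.78, -1.27], [-0.0, 0.99, -0.69, 1.22, 0.83, 1.77, -1.27], [0.07, 0.92, -0.71, 1.31, 0.83, 1.76, -1.25], [0.14, 0.86, -0.73, 1.4, 0.83, 1.73, -1.24], [0.17, 0.85, -0.73, 1.43, 0.83, 1.72, -1.23]]
1 45 [[-0.12, 1.12, -0.64, 1.04, 0.87, 1.9, -1.26], [-0.06, 1.05, -0.66, 1.15, 0.86, 1.88, -1.26], [0.01, 0.97, -0.68, 1.25, 0.86, 1.87, -1.25], [0.08, 0.91, -0.7, 1.35, 0.87, 1.84, -1.25], [0.11, 0.9, -0.7, 1.38, 0.87, 1.83, -1.25]]
1 60 [[-0.5, 1.23, 0.17, 0.9, 0.44, 1.89, -0.94], [-0.39, 1.12, -0.04, 1.03, 0.6, 1.89, -1.03], [-0.26, 1.03, -0.24, 1.15, 0.73, 1.93, -1.11], [-0.21, 0.97, -0.24, 1.27, 0.74, 1.87, -1.12], [-0.2, 0.95, -0.24, 1.3, 0.75, 1.85, -1.12]]
```

```bash
python3 - <<'E'
from h import *
th=np.radians(45);R=push(0,th,1)[1]
clamp()
hi=press(-165,0,290);print(inverse_kinematics(hi,R))
movep(hi,R);print(read_state()["time"],read_state()["eef_pos"],hi)
movel(push(.645,th,1,d=50)[0],frame=R,max_speed=150,guard=8)
f0=np.array(read_state()["ft_force"])
for a in(.645,.5,.35,.22,.14):
    g=movel(push(a,th,1)[0],frame=R,max_speed=60,guard=25);s=read_state();print(a,g,s["time"],((np.array(s["ft_force"])-f0)@Rz(PY)).round(1))
    if g:break
else:
    g=movel(push(-.1,th,1)[0],frame=R,max_speed=35,guard=32);s=read_state();print("last",g,s["time"],((np.array(s["ft_force"])-f0)@Rz(PY)).round(1),(np.array(s["eef_pos"])-F)@Rz(PY))
c=camera("side");P=cloud(c);np.savez("s8.npz",P=P,im=c["image"]);cv2.imwrite("pics/s8.png",cv2.resize(c["image"][60:360,160:460],(500,500)))
E
```

```text
[-0.47879414  0.94437797  0.17189821  0.91155754  0.36545142  1.89962494
 -0.84419983]
27.425 [670.83679044  77.67398735 289.5114131 ] [671.12562159  77.10968618 290.        ]
0.645 False 29.4583 [ 0.7 -0.8 -0.7]
0.5 False 29.975 [ 0.3 -1.   0.2]
0.35 False 30.5 [ 1.2 -0.4 -0.3]
0.22 False 30.975 [ 0.3 -1.5  0.7]
0.14 False 31.325 [-0.2 -0.4 -0.4]
last True 32.1167 [-6.2  0.4  2.5] [-1.68362573e+01 -1.46390214e-01  1.99630400e+02]
```

View pics/s8.png

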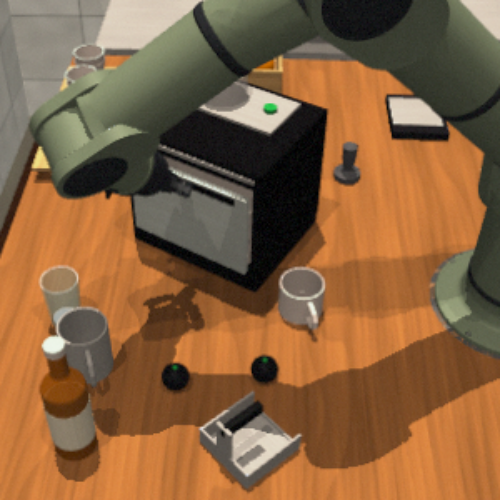

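The hatch looks flush and the scoop stands upright at its old spot. I'll push once more to confirm the hard stop, then measure the panel angle and check the bystanders after backing off.

```bash
python3 - <<'E'
from h import *
th=np.radians(45);R=push(0,th,1)[1]
g=movel(press(-4,0,200),frame=R,max_speed=25,guard=28);s=read_state();print(g,((np.array(s["eef_pos"])-F)@Rz(PY)).round(1),s["time"])
movel(press(-90,0,215),frame=R,max_speed=100)
movel(press(-165,0,330),frame=R,max_speed=200)
q=inverse_kinematics(press(-165,0,330),R)
movep([430,-80,520],tool(SC,SY,0,np.radians(-15),1)[1])
movep([300,-480,450],Rz(0)@np.diag([1,-1,-1.]))
wait(.3);print(read_state()["time"])
T0=np.load("top0.npz")["im"];c=camera("top");P=cloud(c);np.savez("t9.npz",P=P,im=c["image"]);d=camera("side");Q=(cloud(d)-F)@Rz(PY);np.savez("s9.npz",P=cloud(d),im=d["image"])
m=(abs(Q[...,1])<80)&(Q[...,0]>-60)&(Q[...,0]<30)&(Q[...,2]>60)&(Q[...,2]<185)
k=np.polyfit(Q[m][:,2],Q[m][:,0],1);print("panel x vs z slope",k,m.sum())
cv2.imwrite("pics/t9.png",np.hstack([cv2.resize(c["image"],(400,300)),cv2.resize(d["image"],(400,300))]))
D=np.abs(T0.astype(int)-c["image"]).max(2).astype(np.uint8)
for n,(u,v) in dict(cup=(293,258),pitcher=(251,155),syrup=(205,155),tumbler=(282,137),jar=(153,186),tamper=(406,289),b1=(243,199),b2=(249,240)).items():
    A=cv2.cvtColor(T0,6)[v-14:v+15,u-14:u+15];r,l=0,cv2.matchTemplate(cv2.cvtColor(c["image"],6)[v-24:v+25,u-24:u+25],A,cv2.TM_CCOEFF_NORMED);i=cv2.minMaxLoc(l);print(n,round(i[1],3),i[3][0]-10,i[3][1]-10)
E
```

```text
True [-1.680e+01 -1.000e-01  1.994e+02] 32.4667
38.225
panel x vs z slope [-1.11084631e-03 -9.97945517e+00] 1372
cup 1.0 0 0
pitcher 1.0 0 0
syrup 1.0 0 0
tumbler 0.999 0 0
jar 1.0 0 0
tamper 0.728 0 0
b1 1.0 0 0
b2 1.0 0 0
```

View pics/t9.png

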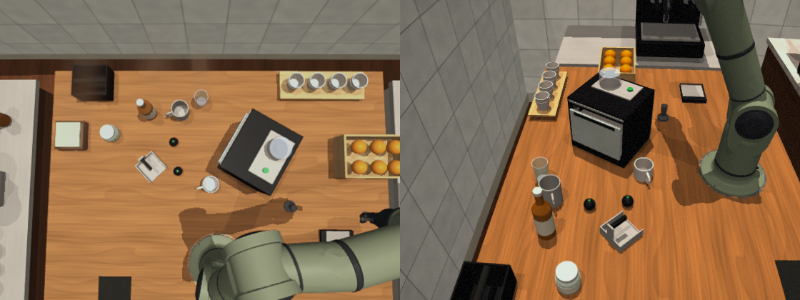

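The final views show the hatch shut (panel within 0.001 rad of vertical), the empty scoop upright at (150,165), no stray fruit, and nothing shifted. The tamper's lower match score comes from a shadow over it, with zero offset.

```bash
python3 -c "
from workcell import *
print(finish_job())"
```

```text
the job is handed in; nothing more can be done
None
```

I handed the job in at about 38 s of the 72 s allowed: the clementines are in the press with the hatch pushed fully shut, the empty scoop stands upright where it started, and nothing else on the counter moved.

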